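# Sweep the loose spacers off the sorting plate into the red reject bin

## Robot

A 6-joint arm with a two-finger parallel gripper is mounted at the origin on the work surface. World frame = base frame: x ahead of the robot, y to its left, z up, the work surface at z = 0. Lengths are in m, angles in rad, forces in N, time in s.
With the tool pointing down it reaches from about 0.425 to 0.95 m from the base axis. Payload 3.5 kg.
Tool frame: the origin (TCP) lies at the centre of the arm's flange, where the gripper is bolted on; the fingertips stand 173 mm ahead of it and the grasp point (between the pads) lies 155 mm ahead of it; z points along the fingers, y is the line along which they close (so a half turn about z gives the same grasp; the last joint's range is limited). The gripper opens to 85 mm and grips with 20 to 120 N. Pads are 22 mm wide; open, the fingers measure 114 mm over their backs; the gripper's body (76 mm by 85 mm) begins 54 mm behind the grasp point. The pads swing forward as they close: fully open they stand 13 mm farther back than shut.
Start: joints at [1.051, 0.286, 1.577, -0, 1.279, -0.15], TCP at [0.244, 0.629, 0.405] pointing down, gripper open.
Joint ranges: [-2.77, 2.77], [-0.9, 2.22], [0.21, 2.48], [-1.53, 4.67], [0.24, 2.81], [-2.84, 2.84]. Speed limits (rad/s): [2.79, 2.79, 3.14, 3.14, 3.14, 3.14].

## Interface

Orientations are given as a unit quaternion [x, y, z, w].
In Python, from plant import env gives the robot as it stands.
- The arm moves only by the shell command python3 -m jog 'ROWS' [FORCE]. ROWS is JSON, a list of rows, each an object with "jaw": the closure, from 0 (fully open) to 1 (shut); "delta_pos": the shift along the tool's x, y, z each as a share of 20 mm, from -1 to 1, a list of three; "twist": the turn, a rotation vector about the tool's x, y, z each as a share of 4 degrees, from -1 to 1, a list of three. In form: [{"jaw": jaw, "delta_pos": [tx, ty, tz], "twist": [wx, wy, wz]}, ...]. A call has 1 to 10 rows; each row shifts and turns the commanded pose from where the row before left it, along the tool's axes as they then stand; what a row does not reach is not made up. A row lasts 1/12 s, in which the tool goes at most 41.7 mm and 7.16 degrees, less where a joint would pass 70% of its speed; a pose out of reach is approached as far as the arm can. A call with a number of a shift or a turn outside -1 to 1 is refused whole. A call with a gripper value outside its range is refused whole. The fingers move at their own pace and stop on an object; FORCE is the grip in N (left out, the last holds). Time passes only in rows, so rows that do not move let the fingers close. It gives the time, the measured TCP pose, the force, the opening and the grip force at its end, in the units of the state.
- env.sense(): the state, without advancing time (a new reading comes with each control period).
- env.get_image(name): name is "side" or "top" or "wrist"; returns a dict with "frame" (480x640x3 uint8, blue, green, red), "camera_matrix" (3x3 intrinsics, pixels), "R" (3x3) and "t" (3): a world point X has camera coordinates R X + t. Camera axes: x right, y down, z forward; pixel columns grow to the right and rows downward; lengths in m; the calibration is good to about 2 mm. A picture is of the moment at which its call begins. There is no depth.
- env.finish_job(): hands the job in; it is judged then, once.
Trained networks look in the newest picture that a camera, given by its name, has taken for a name from the list of things; names that differ only in an ending like _2 or _b are one class to them, and where a whole thing is asked for, a point or a joint stands for the part that bears it (a point fixed in the world has none). Each returns a list of dicts, best first, with "p" (0 to 1); they miss things now and then, are a little off and sometimes report something else, mostly with a low value. They report only what shows in the picture. A call takes as long as a camera call.
- env.boxes_of(name, camera): "centre" ([x, y, z] in m, in world coordinates, good to about 4 mm: the middle of the surface that is visible of it).
- env.cut_out(name, camera): "mask" (480x640 bool, what is visible of it).
- env.tip_of(name, camera): "centre" ([x, y, z] in m, in world coordinates, good to about 4 mm: a listed point, or the origin of a listed thing).
The state is a dict: "clock": time; "joints": joint angles; "qvel": joint speeds; "joint_efforts": joint torques, N m; "tool_pos": TCP position; "eef_rot": TCP orientation; "ft_force": force on the tool from outside, world axes, zero at the start; "torque": the same for the moment, N m; "gripper_width": finger opening in m; "finger_force": force on a finger pad.
Only numpy, scipy, OpenCV 4.12 (cv2) and the standard library are available. Lean on these libraries where they do the work, as an engineer would, in place of code of your own. Each camera call takes 0.05 s, during which the arm holds its last target. There are 200 camera calls.

## Task

Three loose steel spacers lie on the raised green sorting plate: with the fingertips, sweep them along the plate and off its open end so that all three drop into the red reject bin. Only push them, do not pick them up or lift them off the plate. Leave the pump housing, the brass fitting and the gear where they stand on the dark strip, and do not disturb the other things on the bench.

Things in the scene. Friction and masses are not known exactly. Their poses are not given: they have to be found in the camera images.
- plate: Raised green plate, fixed, 240 mm (x) by 320 mm (y), top 60 mm above the bench. Origin: centre of its underside. Its long edges (x = +-117 mm) have a rim 6 mm thick, 10 mm high; its ends (y = +-160 mm) are open, a bin against each. A dark strip 62 mm wide runs along the middle (along y) with housing, fitting and gear; two spacers lie at x about -78 mm, one at x about +78 mm.
- red_bin: Red open-topped bin, fixed, 240 mm (x) by 110 mm (y) by 54 mm high, walls and floor 4 mm, its rim 6 mm below the plate's top. It stands 2 mm off one open end of the plate, either +y or -y, with the plate's yaw. Origin: centre of its underside, on the bench.
- blue_bin: Blue bin of the same shape against the plate's other end; nothing goes in it. Origin: centre of its underside.
- spacer1_center (a point): Loose steel spacer: a ring 32 mm outside, 16 mm inside, 14 mm high, about 60 g, lying flat on the plate. The point is its centre, half-way up (7 mm above the plate's top).
- spacer2_center (a point): Loose steel spacer: a ring 32 mm outside, 16 mm inside, 14 mm high, about 60 g, lying flat on the plate. The point is its centre, half-way up (7 mm above the plate's top).
- spacer3_center (a point): Loose steel spacer: a ring 32 mm outside, 16 mm inside, 14 mm high, about 60 g, lying flat on the plate. The point is its centre, half-way up (7 mm above the plate's top).
- housing: Aluminium pump housing, loose, 52 mm (x) by 72 mm (y), 40 mm high, standing on the dark strip. Stays. Origin: centre of its underside.
- fitting: Brass fitting, loose, hexagon foot 30 mm across, 38 mm high, standing on the dark strip. Stays. Origin: centre of its underside.
- gear: Dark steel gear with hub, loose, 47 mm across, 28 mm high, on the dark strip. Stays. Origin: centre of its underside.
- driver: Blue and black pistol-grip power driver lying on the bench, about 220 by 175 mm, 45 mm high. Bystander. Origin: under the middle of its barrel.
- grease: White jar with yellow cap, 60 mm across, 75 mm high, on the bench. Bystander. Origin: centre of its underside.
- wrench: Steel wrench 170 mm long lying beyond the plate. Bystander. Origin: its underside, along its length.
- sockets: Black holder 50 by 200 mm with four upright dark sockets, 80 mm high, on the bench. Bystander. Origin: centre of its underside.

How it is judged:
By the outcome, as a careful person would: the job done as asked, in the order asked, and still so for the second after the job is handed in, with the robot touching nothing.
It also fails if it takes over 61 s, if anything falls off the work surface, if the arm or the gripper's body presses on something with over 40 N, if the wrist force passes 120 N, or if a joint passes its speed limit or range.

## Working session

There is one attempt and no reset: what is moved stays moved. The work goes in short steps, Python scripts to look and compute and a shell command to move; the robot and the scene stay as the last step left them, time stands still between calls to the robot, and variables do not carry over. Pictures are saved under pics/ and viewed, at most 10 in all, crops included, and the job is handed in when it is done.

```bash
mkdir -p pics; python3 - <<'E'
from plant import env
import cv2
for c in ("top","side"):
    im=env.get_image(c); cv2.imwrite(f"pics/{c}0.png",im["frame"])
for n in ["plate","red_bin","blue_bin","spacer1_center","housing","fitting","gear","driver","grease","sockets","wrench"]:
    print(n,[(d["p"].__round__(2),[round(float(v),3) for v in d["centre"]]) for d in env.tip_of(n,"top")][:4])
s=env.sense();print(s["clock"],s["tool_pos"],s["eef_rot"],s["gripper_width"])
E
```

```text
plate [(0.74, [0.572, -0.037, -0.002]), (0.36, [0.644, -0.092, 0.069])]
red_bin [(0.85, [0.579, -0.249, -0.001])]
blue_bin [(0.92, [0.565, 0.187, 0.001]), (0.68, [0.577, -0.552, 0.001])]
spacer1_center [(0.41, [0.492, 0.037, 0.069])]
housing [(0.65, [0.571, 0.061, 0.062])]
fitting [(0.61, [0.579, -0.136, 0.062])]
gear [(0.56, [0.571, -0.033, 0.061])]
driver [(0.93, [0.507, 0.575, -0.002])]
grease [(0.77, [0.326, 0.474, -0.001])]
sockets [(0.92, [0.576, -0.553, 0.001]), (0.61, [0.508, 0.571, -0.003])]
wrench [(0.83, [0.79, 0.108, -0.004])]
0.65 [0.24392049 0.62937652 0.40475872] [1.83819650e-01 9.82959987e-01 2.47362175e-05 1.36308396e-05] 0.08555091321422757
```

View pics/top0.png

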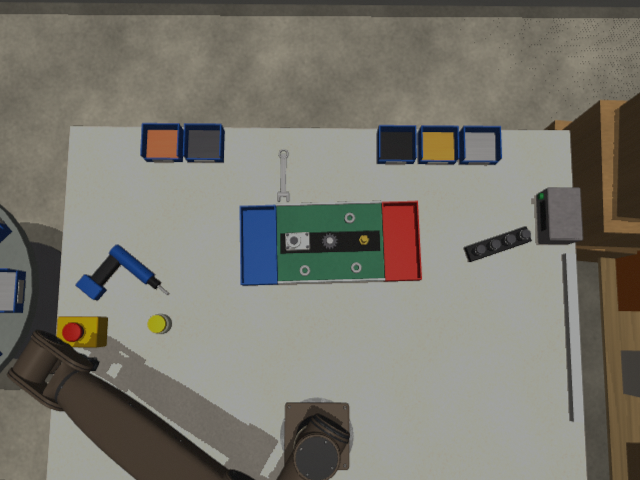

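View pics/side0.png

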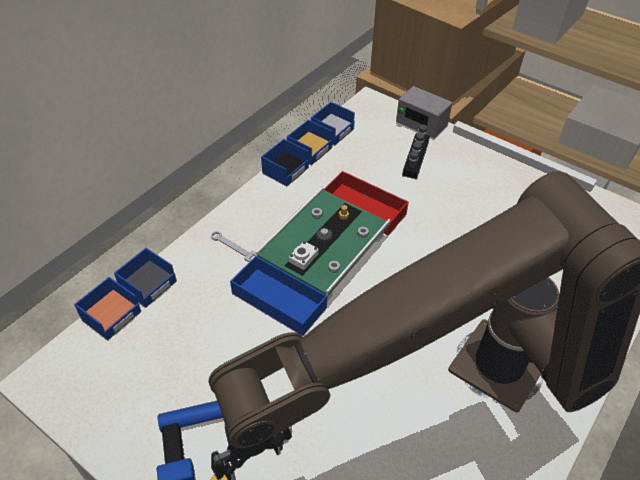

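The top view shows the red bin at the −y end (image right, about (402,240)). The spacers are at about (305,270), (356,267) and (350,217), the last one on the far lane. The side view agrees. Next I'll measure the plate frame and the spacers.

```bash
cat > h.py <<'E'
from plant import env
import numpy as np, cv2
from scipy.spatial.transform import Rotation as Ro
def ray(im,uv,z):
    K,R,t=im["camera_matrix"],np.array(im["R"]),np.array(im["t"])
    C=-R.T@t; d=R.T@np.linalg.solve(K,[uv[0],uv[1],1.]); return C+d*(z-C[2])/d[2]
E
python3 - <<'E'
from h import *
im=env.get_image("top"); f=im["frame"]
for nm,col in (("red",lambda b,g,r:(r>120)&(g<60)&(b<60)),("blue",lambda b,g,r:(b>90)&(r<50)&(g<90))):
    b,g,r=[f[...,i].astype(int) for i in range(3)]
    m=col(b,g,r).astype(np.uint8); m[:, :235]=0; m[:200]=0; m[290:]=0;m[:,425:]=0
    pts=np.argwhere(m)[:,::-1].astype(np.float32); rc=cv2.minAreaRect(pts)
    P=np.array([ray(im,p,0.054) for p in cv2.boxPoints(rc)]); print(nm,P[:,:2].round(3).tolist(),P.mean(0).round(4))
for uv in ((305,270),(356,267),(350,217)):
    x,y=uv; c=f[y-9:y+10,x-9:x+10]; c=c.astype(int); m=(c.min(2)>110)
    p=np.argwhere(m).mean(0)[::-1]+[x-9,y-9] if m.any() else uv
    print(uv,m.sum(),np.round(p,1),ray(im,p,0.07).round(4))
for cam in("top","side"):
  for n in ("spacer1_center","spacer2_center","spacer3_center"):
    print(cam,n,[(round(d["p"],2),np.round(d["centre"],3).tolist()) for d in env.tip_of(n,cam)])
E
```

```text
red [[0.696, -0.191], [0.703, -0.301], [0.464, -0.31], [0.458, -0.202]] [ 0.5801 -0.2512  0.054 ]
blue [[0.681, 0.235], [0.682, 0.128], [0.445, 0.124], [0.444, 0.229]] [0.563  0.1792 0.054 ]
(305, 270) 51 [304.3 269.9] [0.4865 0.0399 0.07  ]
(356, 267) 51 [355.7 266.8] [ 0.4969 -0.1131  0.07  ]
(350, 217) 46 [349.2 217.2] [ 0.6466 -0.0934  0.07  ]
top spacer1_center [(0.69, [0.575, -0.033, -0.003]), (0.54, [0.486, 0.039, 0.068]), (0.2, [0.576, -0.135, 0.064])]
top spacer2_center [(0.59, [0.57, -0.033, 0.06]), (0.51, [0.494, -0.115, 0.066])]
top spacer3_center [(0.66, [0.649, -0.096, 0.069])]
side spacer1_center [(0.51, [0.488, 0.036, 0.068])]
side spacer2_center [(0.52, [0.497, -0.111, 0.068])]
side spacer3_center [(0.58, [0.649, -0.092, 0.066])]
```

```bash
python3 -m jog '[{"jaw":0.78,"delta_pos":[0,0,0],"twist":[0,0,1]},{"jaw":0.78,"delta_pos":[0,0,0],"twist":[0,0,1]},{"jaw":0.78,"delta_pos":[0,0,0],"twist":[0,0,1]},{"jaw":0.78,"delta_pos":[0,0,0],"twist":[0,0,1]},{"jaw":0.78,"delta_pos":[0,0,0],"twist":[0,0,1]},{"jaw":0.78,"delta_pos":[0,0,0],"twist":[0,0,1]},{"jaw":0.78,"delta_pos":[0,0,0],"twist":[0,0,1]},{"jaw":0.78,"delta_pos":[0,0,0],"twist":[0,0,1]},{"jaw":0.78,"delta_pos":[0,0,0],"twist":[0,0,1]}]' 20
python3 -m jog '[{"jaw":0.78,"delta_pos":[0,0,0],"twist":[0,0,1]},{"jaw":0.78,"delta_pos":[0,0,0],"twist":[0,0,1]},{"jaw":0.78,"delta_pos":[0,0,0],"twist":[0,0,1]},{"jaw":0.78,"delta_pos":[0,0,0],"twist":[0,0,1]},{"jaw":0.78,"delta_pos":[0,0,0],"twist":[0,0,1]},{"jaw":0.78,"delta_pos":[0,0,0],"twist":[0,0,1]},{"jaw":0.78,"delta_pos":[0,0,0],"twist":[0,0,1]},{"jaw":0.78,"delta_pos":[0,0,0],"twist":[0,0,0.7]},{"jaw":0.78,"delta_pos":[0,0,0],"twist":[0,0,0]}]'
cat >> h.py <<'E'
def pf():
    s=env.sense(); p=np.array(s["tool_pos"]); c,n=np.cos(.036),np.sin(.036); d=p[:2]-[.572,-.035]
    R=Ro.from_quat(s["eef_rot"]).as_matrix()
    print("t",round(s["clock"],2),"plate mm",(1000*np.array([c*d[0]+n*d[1],-n*d[0]+c*d[1]])).round(1),"z",round(1000*p[2],1),"yang",np.degrees(np.arctan2(R[1,1],R[0,1])).round(2),"tilt",R[:2,2].round(4),"w",round(1000*s["gripper_width"],1),"F",np.round(s["ft_force"],1),np.round(s["joints"],2))
E
python3 -c "
from h import *;pf()"
```

```text
clock: 1.75
tool_pos: [0.2439, 0.6294, 0.4047]
eef_rot: [0.48, 0.877, -0.0, -0.0]
ft_force: [-0.3, -0.7, 0.5]
gripper_width: 0.0187
finger_force: 0.0
clock: 2.5
tool_pos: [0.2439, 0.6294, 0.4047]
eef_rot: [0.695, 0.719, 0.0, -0.0]
ft_force: [0.4, -0.2, -0.2]
gripper_width: 0.0187
finger_force: 0.0
t 2.5 plate mm [-303.9  675.7] z 404.7 yang 1.96 tilt [-0.  0.] w 18.7 F [ 0.4 -0.2 -0.2] [1.05 0.29 1.58 0.   1.28 1.02]
```

```bash
python3 -m jog '[{"jaw":0.78,"delta_pos":[-1,0.32,0],"twist":[0,0,0]},{"jaw":0.78,"delta_pos":[-1,0.32,0],"twist":[0,0,0]},{"jaw":0.78,"delta_pos":[-1,0.32,0],"twist":[0,0,0]},{"jaw":0.78,"delta_pos":[-1,0.32,0],"twist":[0,0,0]},{"jaw":0.78,"delta_pos":[-1,0.32,0],"twist":[0,0,0]},{"jaw":0.78,"delta_pos":[-1,0.32,0],"twist":[0,0,0]},{"jaw":0.78,"delta_pos":[-1,0.32,0],"twist":[0,0,0]},{"jaw":0.78,"delta_pos":[-1,0.32,0],"twist":[0,0,0]},{"jaw":0.78,"delta_pos":[-1,0.32,0],"twist":[0,0,0]},{"jaw":0.78,"delta_pos":[-1,0.32,0],"twist":[0,0,0]}]' >/dev/null
python3 -m jog '[{"jaw":0.78,"delta_pos":[-1,0.32,0],"twist":[0,0,0]},{"jaw":0.78,"delta_pos":[-1,0.32,0],"twist":[0,0,0]},{"jaw":0.78,"delta_pos":[-1,0.32,0],"twist":[0,0,0]},{"jaw":0.78,"delta_pos":[-1,0.32,0],"twist":[0,0,0]},{"jaw":0.78,"delta_pos":[-1,0.32,0],"twist":[0,0,0]},{"jaw":0.78,"delta_pos":[-1,0.32,0],"twist":[0,0,0]},{"jaw":0.78,"delta_pos":[-1,0.32,0],"twist":[0,0,0]},{"jaw":0.78,"delta_pos":[-1,0.32,0],"twist":[0,0,0]},{"jaw":0.78,"delta_pos":[-1,0.32,0],"twist":[0,0,0]},{"jaw":0.78,"delta_pos":[-1,0.32,0],"twist":[0,0,0]}]' >/dev/null
python3 -m jog '[{"jaw":0.78,"delta_pos":[-1,0.32,0],"twist":[0,0,0]},{"jaw":0.78,"delta_pos":[-1,0.32,0],"twist":[0,0,0]},{"jaw":0.78,"delta_pos":[-1,0.32,0],"twist":[0,0,0]},{"jaw":0.78,"delta_pos":[-1,0.32,0],"twist":[0,0,0]},{"jaw":0.78,"delta_pos":[-1,0.32,0],"twist":[0,0,0]},{"jaw":0.78,"delta_pos":[-1,0.32,0],"twist":[0,0,0]},{"jaw":0.78,"delta_pos":[-1,0.32,0],"twist":[0,0,0]},{"jaw":0.78,"delta_pos":[-1,0.32,0],"twist":[0,0,0]},{"jaw":0.78,"delta_pos":[-1,0.32,0],"twist":[0,0,0]},{"jaw":0.78,"delta_pos":[-1,0.32,0],"twist":[0,0,0]}]' >/dev/null
python3 -c "
from h import *;pf();cv2.imwrite('pics/w1.png',env.get_image('wrist')['frame'])"
```

```text
t 5.0 plate mm [-112.4   74.6] z 405.0 yang 2.09 tilt [ 0.0006 -0.    ] w 18.6 F [-1.2  0.2 -0.2] [-0.14 -0.21  2.09  0.    1.26 -0.18]
```

View pics/w1.png

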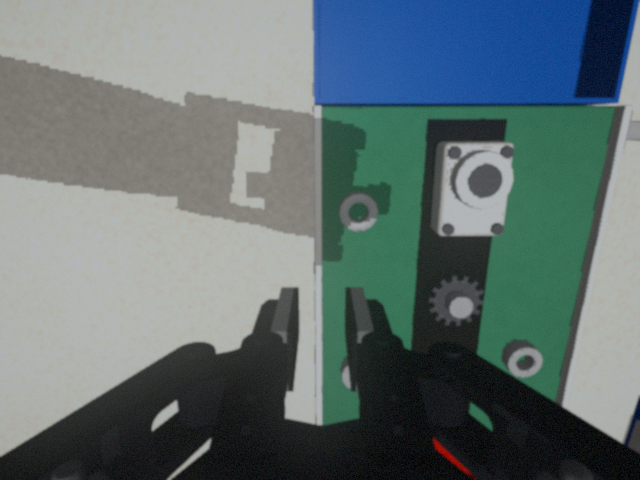

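Wrist view: spacer A is at (359,212), C at (524,359), the gear at (458,300) and the housing at (473,190). I'll measure A and C again from here.

```bash
python3 - <<'E'
from h import *
im=env.get_image("wrist")
c,n=np.cos(.036),np.sin(.036)
for nm,uv,z in (("A",(359,211),.07),("C",(524,359),.07),("blue/plate corner",(322,106),.06),("far corner",(614,106),.07)):
    p=ray(im,uv,z)[:2]; d=p-[.572,-.035]; print(nm,p.round(4),"plate",(1000*np.array([c*d[0]+n*d[1],-n*d[0]+c*d[1]])).round(1))
E
python3 -m jog '[{"jaw":0.78,"delta_pos":[-0.87,0.27,0],"twist":[0,0,0]},{"jaw":0.78,"delta_pos":[-0.87,0.27,0],"twist":[0,0,0]},{"jaw":0.78,"delta_pos":[-0.87,0.27,0],"twist":[0,0,0]},{"jaw":0.78,"delta_pos":[-0.87,0.27,0],"twist":[0,0,0]},{"jaw":0.78,"delta_pos":[-0.87,0.27,0],"twist":[0,0,0]},{"jaw":0.78,"delta_pos":[-0.87,0.27,0],"twist":[0,0,0]},{"jaw":0.78,"delta_pos":[0,0,0],"twist":[0,0,0]}]' >/dev/null
python3 -m jog '[{"jaw":0.78,"delta_pos":[0,0,1],"twist":[0,0,0]},{"jaw":0.78,"delta_pos":[0,0,1],"twist":[0,0,0]},{"jaw":0.78,"delta_pos":[0,0,1],"twist":[0,0,0]},{"jaw":0.78,"delta_pos":[0,0,1],"twist":[0,0,0]},{"jaw":0.78,"delta_pos":[0,0,1],"twist":[0,0,0]},{"jaw":0.78,"delta_pos":[0,0,1],"twist":[0,0,0]},{"jaw":0.78,"delta_pos":[0,0,0],"twist":[0,0,0]}]' >/dev/null
python3 -c "
from h import *;pf();cv2.imwrite('pics/w2.png',env.get_image('wrist')['frame'])"
```

```text
A [0.4882 0.0378] plate [-81.1  75.8]
C [ 0.6483 -0.0955] plate [ 74.1 -63.3]
blue/plate corner [0.4553 0.1179] plate [-111.1  157. ]
far corner [0.675  0.1253] plate [108.7 156.5]
t 6.27 plate mm [-82. -27.] z 280.5 yang 2.09 tilt [-0.0083  0.0034] w 18.9 F [-0.3  0.6 -0.1] [-0.34  0.03  2.11  0.    1.01 -0.37]
```

View pics/w2.png

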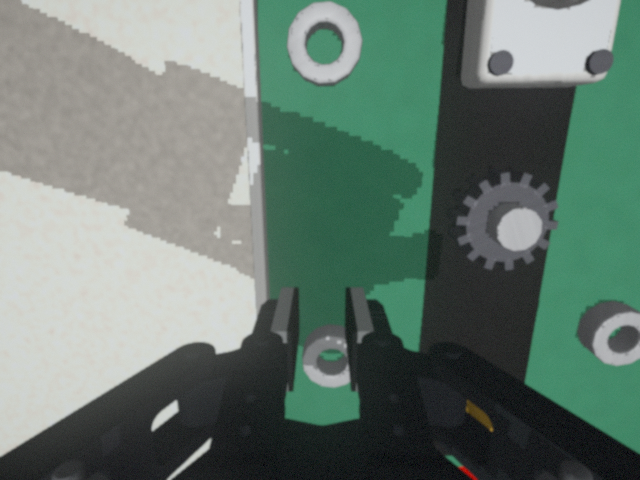

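B is at (327,357), between the fingers and about 30 mm ahead along −y. A is at (325,43), well behind. Descending.

```bash
python3 -m jog '[{"jaw":0.78,"delta_pos":[0,0.05,0.7],"twist":[0,0,0]},{"jaw":0.78,"delta_pos":[0,0.05,0.7],"twist":[0,0,0]},{"jaw":0.78,"delta_pos":[0,0.05,0.6],"twist":[0,0,0]},{"jaw":0.78,"delta_pos":[0,0,0],"twist":[0,0,0]},{"jaw":0.78,"delta_pos":[0,0,0],"twist":[0,0,0]}]' >/dev/null
python3 -c "
from h import *;pf()"
```

```text
t 6.73 plate mm [-77.1 -28.6] z 245.1 yang 2.04 tilt [-0.0003  0.0002] w 18.4 F [-0.2  0.3 -0.8] [-0.34  0.1   2.11  0.    0.93 -0.37]
```

```bash
python3 -m jog '[{"jaw":0.78,"delta_pos":[0,-0.07,0.35],"twist":[0,0,0]},{"jaw":0.78,"delta_pos":[0,0,0],"twist":[0,0,0]},{"jaw":0.78,"delta_pos":[-0.3,0,0],"twist":[0,0,0]},{"jaw":0.78,"delta_pos":[-0.4,0,0],"twist":[0,0,0]},{"jaw":0.78,"delta_pos":[-0.4,0,0],"twist":[0,0,0]},{"jaw":0.78,"delta_pos":[-0.4,0,0],"twist":[0,0,0]},{"jaw":0.78,"delta_pos":[-0.4,0,0],"twist":[0,0,0]},{"jaw":0.78,"delta_pos":[-0.4,0,0],"twist":[0,0,0]},{"jaw":0.78,"delta_pos":[0,0,0],"twist":[0,0,0]}]' >/dev/null
python3 -c "
from h import *;pf();cv2.imwrite('pics/s2.png',cv2.resize(env.get_image('side')['frame'][160:350,200:440],(720,570)))"
```

```text
t 7.48 plate mm [-78.4 -76.6] z 238.0 yang 1.92 tilt [ 0.0009 -0.001 ] w 18.9 F [ 0.3 -0.2  0.9] [-0.43  0.13  2.1  -0.    0.91 -0.46]
```

View pics/s2.png

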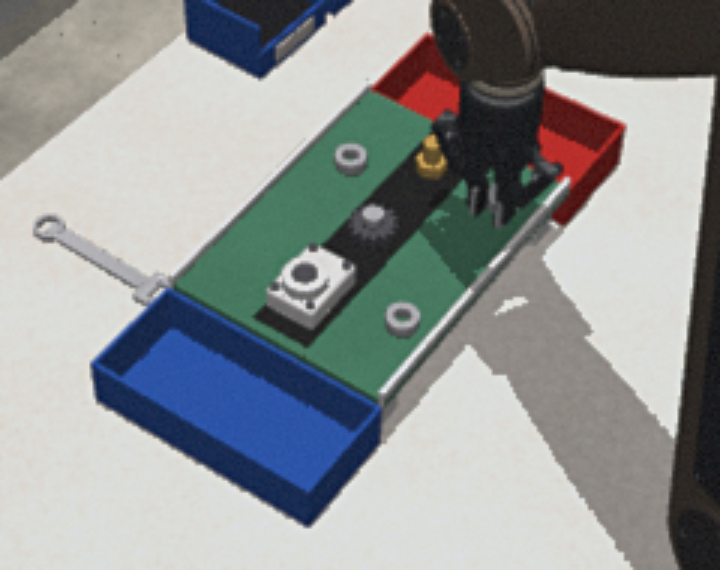

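The side crop shows the fingers behind B, at about (490,205). A at (402,318), C at (350,158), the housing, gear and fitting have not moved. I'll keep pushing.

```bash
python3 -m jog '[{"jaw":0.78,"delta_pos":[-0.4,0,0],"twist":[0,0,0]},{"jaw":0.78,"delta_pos":[-0.4,0,0],"twist":[0,0,0]},{"jaw":0.78,"delta_pos":[-0.4,0,0],"twist":[0,0,0]},{"jaw":0.78,"delta_pos":[-0.4,0,0],"twist":[0,0,0]},{"jaw":0.78,"delta_pos":[-0.4,0,0],"twist":[0,0,0]},{"jaw":0.78,"delta_pos":[-0.4,0,0],"twist":[0,0,0]},{"jaw":0.78,"delta_pos":[-0.4,0,0],"twist":[0,0,0]}]'
python3 -m jog '[{"jaw":0.78,"delta_pos":[-0.5,0,0],"twist":[0,0,0]},{"jaw":0.78,"delta_pos":[-0.5,0,0],"twist":[0,0,0]},{"jaw":0.78,"delta_pos":[-0.5,0,0],"twist":[0,0,0]},{"jaw":0.78,"delta_pos":[-0.5,0,0],"twist":[0,0,0]},{"jaw":0.78,"delta_pos":[0,0,0],"twist":[0,0,0]},{"jaw":0.78,"delta_pos":[0,0,0],"twist":[0,0,0]}]'
python3 -m jog '[{"jaw":0.78,"delta_pos":[0,0,-1],"twist":[0,0,0]},{"jaw":0.78,"delta_pos":[0,0,-1],"twist":[0,0,0]},{"jaw":0.78,"delta_pos":[0,0,-1],"twist":[0,0,0]},{"jaw":0.78,"delta_pos":[0,0,0],"twist":[0,0,0]}]'
python3 -c "
from h import *;pf()
a=env.get_image('top')['frame'][195:295,230:430];b=env.get_image('side')['frame'][160:260,300:440]
cv2.imwrite('pics/c3.png',np.vstack([cv2.resize(a,(600,300)),cv2.resize(b,(600,300))]))"
```

```text
clock: 8.12
tool_pos: [0.4981, -0.1695, 0.2377]
eef_rot: [0.695, 0.719, -0.0, -0.0]
ft_force: [0.8, 1.0, 0.4]
gripper_width: 0.0186
finger_force: 0.4
clock: 8.62
tool_pos: [0.4995, -0.2093, 0.2377]
eef_rot: [0.695, 0.719, 0.0, -0.0]
ft_force: [0.3, 0.1, 0.1]
gripper_width: 0.0187
finger_force: 0.0
clock: 8.95
tool_pos: [0.5007, -0.2089, 0.3021]
eef_rot: [0.694, 0.72, 0.001, 0.004]
ft_force: [1.2, -0.7, 1.4]
gripper_width: 0.0191
finger_force: 0.0
t 8.95 plate mm [ -77.5 -171.2] z 302.1 yang 2.05 tilt [ 0.0067 -0.0043] w 19.1 F [ 1.2 -0.7  1.4] [-0.58  0.1   1.99  0.    1.04 -0.62]
```

View pics/c3.png

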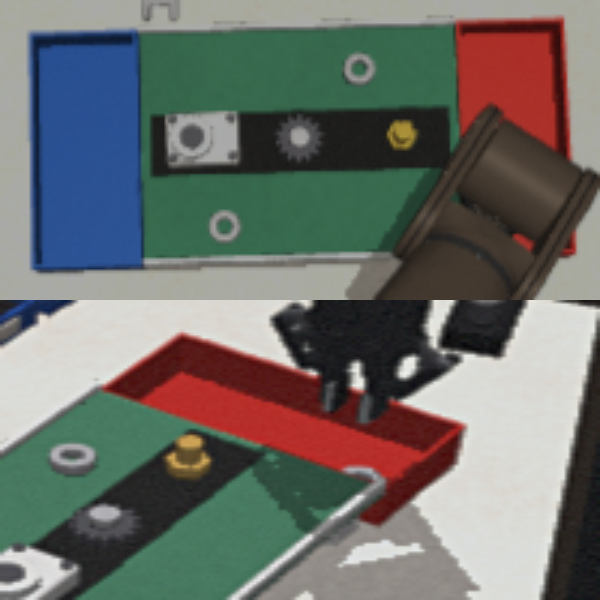

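In the side crop, B is at about (360,473) by the plate's end. I can't yet tell whether it is in the bin or caught on the edge. I'll check once the arm has moved to A.

```bash
python3 -m jog '[{"jaw":0.78,"delta_pos":[1,-0.01,0],"twist":[0,0,0]},{"jaw":0.78,"delta_pos":[1,-0.01,0],"twist":[0,0,0]},{"jaw":0.78,"delta_pos":[1,-0.01,0],"twist":[0,0,0]},{"jaw":0.78,"delta_pos":[1,-0.01,0],"twist":[0,0,0]},{"jaw":0.78,"delta_pos":[1,-0.01,0],"twist":[0,0,0]},{"jaw":0.78,"delta_pos":[1,-0.01,0],"twist":[0,0,0]},{"jaw":0.78,"delta_pos":[1,-0.01,0],"twist":[0,0,0]},{"jaw":0.78,"delta_pos":[1,-0.01,0],"twist":[0,0,0]}]' >/dev/null
python3 -m jog '[{"jaw":0.78,"delta_pos":[1,-0.02,0],"twist":[0,0,0]},{"jaw":0.78,"delta_pos":[1,-0.02,0],"twist":[0,0,0]},{"jaw":0.78,"delta_pos":[1,-0.02,0],"twist":[0,0,0]},{"jaw":0.78,"delta_pos":[1,-0.02,0],"twist":[0,0,0]},{"jaw":0.78,"delta_pos":[1,-0.02,0],"twist":[0,0,0]},{"jaw":0.78,"delta_pos":[1,-0.02,0],"twist":[0,0,0]},{"jaw":0.78,"delta_pos":[0.3,0,0],"twist":[0,0,0]},{"jaw":0.78,"delta_pos":[0,0,0],"twist":[0,0,0]},{"jaw":0.78,"delta_pos":[0,0,0],"twist":[0,0,0]}]' >/dev/null
python3 -c "
from h import *;pf()
i=env.get_image('top');a=i['frame'][195:295,330:430];b=env.get_image('side')['frame'][170:270,300:440]
cv2.imwrite('pics/c4.png',np.hstack([cv2.resize(a,(390,390),interpolation=2),cv2.resize(b,(406,390),interpolation=2)]))
for c in('top','side'):print([(round(d['p'],2),np.round(d['centre'],3).tolist()) for d in env.tip_of('spacer1_center',c)])"
```

```text
t 10.47 plate mm [-82.8 115.1] z 296.7 yang 2.07 tilt [-0.0019 -0.0003] w 19.2 F [ 0.1 -0.1  0.3] [-0.05 -0.    2.11 -0.    1.04 -0.09]
[(0.71, [0.579, -0.25, -0.002])]
[]
```

View pics/c4.png

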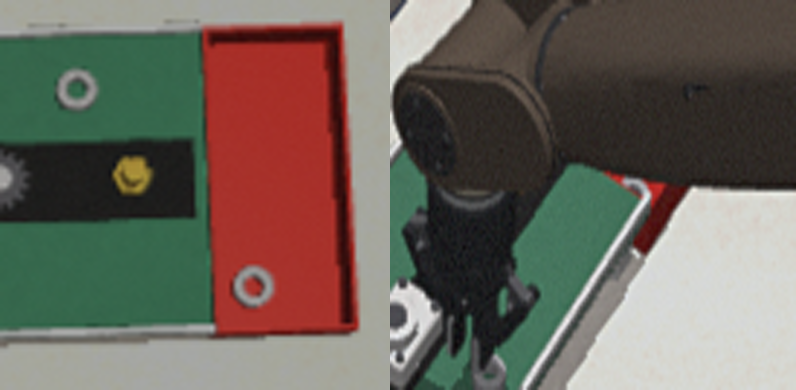

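The top crop (left) shows B in the red bin at (253,286). Now descend behind A and sweep it.

```bash
python3 -m jog '[{"jaw":0.78,"delta_pos":[0,0.08,0.8],"twist":[0,0,0]},{"jaw":0.78,"delta_pos":[0,0,0.8],"twist":[0,0,0]},{"jaw":0.78,"delta_pos":[0,0,0.8],"twist":[0,0,0]},{"jaw":0.78,"delta_pos":[0,0,0.4],"twist":[0,0,0]},{"jaw":0.78,"delta_pos":[0,0,0],"twist":[0,0,0]},{"jaw":0.78,"delta_pos":[0,0,0],"twist":[0,0,0]}]'
python3 -c "
from h import *;pf()"
```

```text
clock: 11.17
tool_pos: [0.4872, 0.0768, 0.2416]
eef_rot: [0.695, 0.719, -0.0, -0.0]
ft_force: [1.1, 0.7, 0.2]
gripper_width: 0.0188
finger_force: 0.0
t 11.17 plate mm [-80.8 114.8] z 241.6 yang 1.98 tilt [-0.0007 -0.    ] w 18.8 F [1.1 0.7 0.2] [-0.05  0.09  2.13 -0.    0.92 -0.08]
```

```bash
python3 -m jog '[{"jaw":0.78,"delta_pos":[0,0,0.18],"twist":[0,0,0]},{"jaw":0.78,"delta_pos":[-0.3,0,0],"twist":[0,0,0]},{"jaw":0.78,"delta_pos":[-0.4,0,0],"twist":[0,0,0]},{"jaw":0.78,"delta_pos":[-0.4,0,0],"twist":[0,0,0]},{"jaw":0.78,"delta_pos":[-0.4,0,0],"twist":[0,0,0]},{"jaw":0.78,"delta_pos":[-0.4,0,0],"twist":[0,0,0]},{"jaw":0.78,"delta_pos":[-0.4,0,0],"twist":[0,0,0]},{"jaw":0.78,"delta_pos":[-0.4,0,0],"twist":[0,0,0]},{"jaw":0.78,"delta_pos":[-0.4,0,0],"twist":[0,0,0]},{"jaw":0.78,"delta_pos":[-0.4,0,0],"twist":[0,0,0]}]'
python3 -m jog '[{"jaw":0.78,"delta_pos":[-0.4,0,0],"twist":[0,0,0]},{"jaw":0.78,"delta_pos":[-0.4,0,0],"twist":[0,0,0]},{"jaw":0.78,"delta_pos":[-0.4,0,0],"twist":[0,0,0]},{"jaw":0.78,"delta_pos":[-0.4,0,0],"twist":[0,0,0]},{"jaw":0.78,"delta_pos":[-0.4,0,0],"twist":[0,0,0]},{"jaw":0.78,"delta_pos":[-0.4,0,0],"twist":[0,0,0]},{"jaw":0.78,"delta_pos":[-0.4,0,0],"twist":[0,0,0]},{"jaw":0.78,"delta_pos":[-0.4,0,0],"twist":[0,0,0]},{"jaw":0.78,"delta_pos":[-0.4,0,0],"twist":[0,0,0]},{"jaw":0.78,"delta_pos":[-0.4,0,0],"twist":[0,0,0]}]'
python3 -c "
from h import *;pf()"
```

```text
clock: 12.0
tool_pos: [0.4896, 0.0063, 0.2383]
eef_rot: [0.695, 0.719, 0.0, 0.0]
ft_force: [0.5, 2.1, 1.1]
gripper_width: 0.0192
finger_force: 0.8
clock: 12.83
tool_pos: [0.4923, -0.0735, 0.2381]
eef_rot: [0.695, 0.719, -0.0, -0.0]
ft_force: [-0.6, 1.9, 2.4]
gripper_width: 0.0191
finger_force: 1.0
t 12.83 plate mm [-81.  -35.6] z 238.1 yang 2.01 tilt [-0.0001  0.    ] w 19.1 F [-0.6  1.9  2.4] [-0.35  0.11  2.12 -0.    0.91 -0.39]
```

```bash
python3 -m jog '[{"jaw":0.78,"delta_pos":[-0.4,0,0],"twist":[0,0,0]},{"jaw":0.78,"delta_pos":[-0.4,0,0],"twist":[0,0,0]},{"jaw":0.78,"delta_pos":[-0.4,0,0],"twist":[0,0,0]},{"jaw":0.78,"delta_pos":[-0.4,0,0],"twist":[0,0,0]},{"jaw":0.78,"delta_pos":[-0.4,0,0],"twist":[0,0,0]},{"jaw":0.78,"delta_pos":[-0.4,0,0],"twist":[0,0,0]},{"jaw":0.78,"delta_pos":[-0.4,0,0],"twist":[0,0,0]},{"jaw":0.78,"delta_pos":[-0.4,0,0],"twist":[0,0,0]},{"jaw":0.78,"delta_pos":[-0.4,0,0],"twist":[0,0,0]},{"jaw":0.78,"delta_pos":[-0.4,0,0],"twist":[0,0,0]}]'
python3 -m jog '[{"jaw":0.78,"delta_pos":[-0.5,0,0],"twist":[0,0,0]},{"jaw":0.78,"delta_pos":[-0.5,0,0],"twist":[0,0,0]},{"jaw":0.78,"delta_pos":[-0.5,0,0],"twist":[0,0,0]},{"jaw":0.78,"delta_pos":[-0.5,0,0],"twist":[0,0,0]},{"jaw":0.78,"delta_pos":[-0.5,0,0],"twist":[0,0,0]},{"jaw":0.78,"delta_pos":[-0.3,0,0],"twist":[0,0,0]},{"jaw":0.78,"delta_pos":[0,0,0],"twist":[0,0,0]},{"jaw":0.78,"delta_pos":[0,0,0],"twist":[0,0,0]}]'
python3 -m jog '[{"jaw":0.78,"delta_pos":[0,0,-1],"twist":[0,0,0]},{"jaw":0.78,"delta_pos":[0,0,-1],"twist":[0,0,0]},{"jaw":0.78,"delta_pos":[0,0,-1],"twist":[0,0,0]},{"jaw":0.78,"delta_pos":[0,0,-1],"twist":[0,0,0]},{"jaw":0.78,"delta_pos":[0,0,0],"twist":[0,0,0]},{"jaw":0.78,"delta_pos":[0,0,0],"twist":[0,0,0]}]' >/dev/null
python3 -c "
from h import *;pf()"
```

```text
clock: 13.67
tool_pos: [0.4951, -0.1535, 0.2381]
eef_rot: [0.695, 0.719, -0.0, -0.0]
ft_force: [0.6, 2.4, 0.9]
gripper_width: 0.019
finger_force: 1.0
clock: 14.33
tool_pos: [0.497, -0.2091, 0.238]
eef_rot: [0.695, 0.719, -0.0, -0.0]
ft_force: [0.2, 1.2, -0.8]
gripper_width: 0.0186
finger_force: 0.0
t 14.83 plate mm [ -80.8 -170.6] z 319.2 yang 2.05 tilt [ 0.0023 -0.0015] w 19.0 F [-0.5 -0.5 -0.3] [-0.58  0.08  1.98  0.    1.08 -0.62]
```

```bash
python3 -m jog '[{"jaw":0.78,"delta_pos":[0.92,0.98,0],"twist":[0,0,0]},{"jaw":0.78,"delta_pos":[0.92,0.98,0],"twist":[0,0,0]},{"jaw":0.78,"delta_pos":[0.92,0.98,0],"twist":[0,0,0]},{"jaw":0.78,"delta_pos":[0.92,0.98,0],"twist":[0,0,0]},{"jaw":0.78,"delta_pos":[0.92,0.98,0],"twist":[0,0,0]},{"jaw":0.78,"delta_pos":[0.92,0.98,0],"twist":[0,0,0]},{"jaw":0.78,"delta_pos":[0.92,0.98,0],"twist":[0,0,0]},{"jaw":0.78,"delta_pos":[0.92,0.98,0],"twist":[0,0,0]},{"jaw":0.78,"delta_pos":[0,0,0],"twist":[0,0,0]},{"jaw":0.78,"delta_pos":[0,0,0],"twist":[0,0,0]}]' >/dev/null
python3 -c "
from h import *;pf()
i=env.get_image('top');a=i['frame'][195:295,330:430];b=env.get_image('wrist')['frame']
cv2.imwrite('pics/c5.png',np.hstack([cv2.resize(a,(360,360),interpolation=2),cv2.resize(b,(440,360),interpolation=2)]))"
```

```text
t 15.67 plate mm [ 75.8 -22.5] z 315.7 yang 2.16 tilt [-0.0037  0.0006] w 19.2 F [-0.8  0.2  0.2] [-0.24  0.32  1.71 -0.    1.12 -0.28]
```

View pics/c5.png

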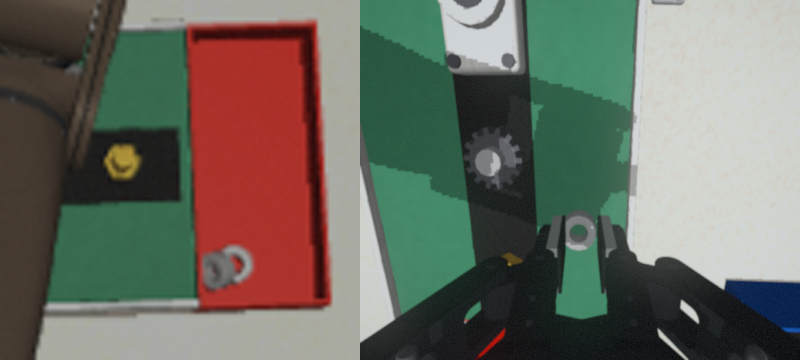

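A is in the red bin at (217,270), leaning on B. In the wrist half, C is centred between the fingers at (578,232). Descend and push C.

```bash
python3 -m jog '[{"jaw":0.78,"delta_pos":[0,-0.05,0.9],"twist":[0,0,0]},{"jaw":0.78,"delta_pos":[0,0,0.9],"twist":[0,0,0]},{"jaw":0.78,"delta_pos":[0,0,0.9],"twist":[0,0,0]},{"jaw":0.78,"delta_pos":[0,0,0.7],"twist":[0,0,0]},{"jaw":0.78,"delta_pos":[0,0,0.2],"twist":[0,0,0]},{"jaw":0.78,"delta_pos":[0,0,0],"twist":[0,0,0]},{"jaw":0.78,"delta_pos":[0,0,0],"twist":[0,0,0]}]' >/dev/null
python3 -c "
from h import *;pf()"
```

```text
t 16.35 plate mm [ 74.8 -24.2] z 246.5 yang 1.98 tilt [ 0.0003 -0.0001] w 19.0 F [-0.1  0.2  0.4] [-0.24  0.4   1.74 -0.    1.   -0.28]
```

```bash
python3 -m jog '[{"jaw":0.78,"delta_pos":[0,0,0.42],"twist":[0,0,0]},{"jaw":0.78,"delta_pos":[-0.2,0,0],"twist":[0,0,0]},{"jaw":0.78,"delta_pos":[-0.4,0,0],"twist":[0,0,0]},{"jaw":0.78,"delta_pos":[-0.4,0,0],"twist":[0,0,0]},{"jaw":0.78,"delta_pos":[-0.4,0,0],"twist":[0,0,0]},{"jaw":0.78,"delta_pos":[-0.4,0,0],"twist":[0,0,0]},{"jaw":0.78,"delta_pos":[-0.4,0,0],"twist":[0,0,0]},{"jaw":0.78,"delta_pos":[-0.4,0,0],"twist":[0,0,0]},{"jaw":0.78,"delta_pos":[-0.4,0,0],"twist":[0,0,0]},{"jaw":0.78,"delta_pos":[-0.4,0,0],"twist":[0,0,0]}]'
python3 -m jog '[{"jaw":0.78,"delta_pos":[-0.4,0,0],"twist":[0,0,0]},{"jaw":0.78,"delta_pos":[-0.4,0,0],"twist":[0,0,0]},{"jaw":0.78,"delta_pos":[-0.4,0,0],"twist":[0,0,0]},{"jaw":0.78,"delta_pos":[-0.5,0,0],"twist":[0,0,0]},{"jaw":0.78,"delta_pos":[-0.5,0,0],"twist":[0,0,0]},{"jaw":0.78,"delta_pos":[-0.5,0,0],"twist":[0,0,0]},{"jaw":0.78,"delta_pos":[-0.5,0,0],"twist":[0,0,0]},{"jaw":0.78,"delta_pos":[-0.5,0,0],"twist":[0,0,0]},{"jaw":0.78,"delta_pos":[-0.2,0,0],"twist":[0,0,0]},{"jaw":0.78,"delta_pos":[0,0,0],"twist":[0,0,0]}]'
python3 -c "
from h import *;pf()"
```

```text
clock: 17.18
tool_pos: [0.6501, -0.1249, 0.2379]
eef_rot: [0.695, 0.719, 0.0, 0.0]
ft_force: [0.5, 0.8, 0.6]
gripper_width: 0.0185
finger_force: 0.5
clock: 18.02
tool_pos: [0.6527, -0.2034, 0.2376]
eef_rot: [0.695, 0.719, -0.0, 0.0]
ft_force: [0.5, 0.1, 0.6]
gripper_width: 0.0186
finger_force: 0.0
t 18.02 plate mm [  74.6 -171.2] z 237.6 yang 1.93 tilt [ 0.     -0.0003] w 18.6 F [0.5 0.1 0.6] [-0.45  0.47  1.66 -0.    1.01 -0.48]
```

```bash
python3 -m jog '[{"jaw":0.78,"delta_pos":[0,0,-1],"twist":[0,0,0]},{"jaw":0.78,"delta_pos":[0,0,-1],"twist":[0,0,0]},{"jaw":0.78,"delta_pos":[0,0,-1],"twist":[0,0,0]},{"jaw":0.78,"delta_pos":[0,0,-1],"twist":[0,0,0]},{"jaw":0.78,"delta_pos":[0,0,-1],"twist":[0,0,0]},{"jaw":0.78,"delta_pos":[0,0,-1],"twist":[0,0,0]},{"jaw":0.78,"delta_pos":[0,0,-1],"twist":[0,0,0]}]' >/dev/null
python3 -m jog '[{"jaw":0.78,"delta_pos":[1,-0.5,0],"twist":[0,0,0]},{"jaw":0.78,"delta_pos":[1,-0.5,0],"twist":[0,0,0]},{"jaw":0.78,"delta_pos":[1,-0.5,0],"twist":[0,0,0]},{"jaw":0.78,"delta_pos":[1,-0.5,0],"twist":[0,0,0]},{"jaw":0.78,"delta_pos":[1,-0.5,0],"twist":[0,0,0]},{"jaw":0.78,"delta_pos":[1,-0.5,0],"twist":[0,0,0]},{"jaw":0.78,"delta_pos":[1,-0.5,0],"twist":[0,0,0]},{"jaw":0.78,"delta_pos":[1,-0.5,0],"twist":[0,0,0]},{"jaw":0.78,"delta_pos":[1,-0.5,0],"twist":[0,0,0]},{"jaw":0.78,"delta_pos":[1,-0.5,0],"twist":[0,0,0]}]' >/dev/null
python3 -m jog '[{"jaw":0.78,"delta_pos":[1,0,0],"twist":[0,0,0]},{"jaw":0.78,"delta_pos":[1,0,0],"twist":[0,0,0]},{"jaw":0.78,"delta_pos":[1,0,0],"twist":[0,0,0]},{"jaw":0.78,"delta_pos":[1,0,0],"twist":[0,0,0]},{"jaw":0.78,"delta_pos":[1,0,0],"twist":[0,0,0]},{"jaw":0.78,"delta_pos":[1,0,0],"twist":[0,0,0]},{"jaw":0.78,"delta_pos":[1,0,0],"twist":[0,0,0]},{"jaw":0.78,"delta_pos":[1,0,0],"twist":[0,0,0]},{"jaw":0.78,"delta_pos":[1,0,0],"twist":[0,0,0]},{"jaw":0.78,"delta_pos":[0,0,0],"twist":[0,0,0]}]' >/dev/null
python3 -c "
from h import *;pf()
i=env.get_image('top');a=i['frame'][195:295,230:430];b=env.get_image('side')['frame'][160:340,220:440]
cv2.imwrite('pics/c6.png',np.vstack([cv2.resize(a,(560,280),interpolation=2),cv2.resize(b,(560,310),interpolation=2)]))"
```

```text
t 20.27 plate mm [-25.6 213.1] z 377.7 yang 2.21 tilt [-0.0003  0.0013] w 18.6 F [-0.4 -0.2 -0.2] [0.14 0.07 1.87 0.   1.2  0.1 ]
```

View pics/c6.png

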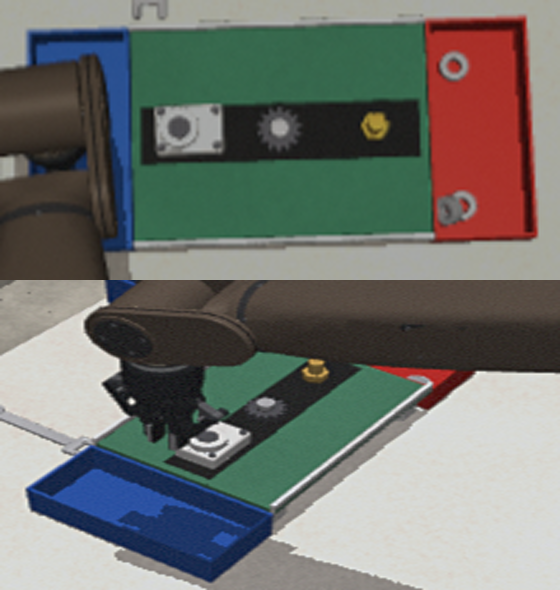

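The top crop shows all three spacers inside the red bin: C at (453,66), and A and B at about (450,208) and (465,205). The housing, gear and fitting are in place and the arm is clear.

```bash
python3 -c "
from plant import env;print(env.finish_job())"
```

```text
the job is handed in; nothing more can be done
None
```

All three spacers were pushed off the plate into the red bin, one of them resting against another there; the housing, fitting and gear stayed in place, and the job was handed in at about 20 s.

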